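Reassemble the spice grinder

ROBOT

A 7-joint arm with a two-finger parallel gripper is mounted at the origin on a cart in front of the work surface, level with it; the furniture and walls round the work are solid. World frame = base frame: x ahead of the robot, y to its left, z up, the work surface at z = 0. Lengths are in m, angles in rad, forces in N, time in s.
With the tool pointing down it reaches from about 0.4 to 0.85 m from the base axis. Payload 4.5 kg.
Tool frame: the origin (TCP) lies at the very end of the fingers, on their centre line; the grasp point (between the pads) lies 19 mm behind it (grip_point_offset is the distance from the TCP to the grasp point, in m); z points along the fingers, y is the line along which they close (so a half turn about z gives the same grasp; the last joint's range is limited). The gripper opens to 88 mm and grips with 3 to 60 N. Pads are 18 mm wide; open, the fingers measure 123 mm over their backs; the gripper's body (75 mm by 187 mm) begins 45 mm behind the grasp point.
Start: joints at [1.346, 0.689, -0.195, 1.565, 0.157, 0.902, -0.215], TCP at [0.16, -0.604, 0.239] pointing down, gripper open.
Joint ranges: [-3.01, 3.01], [-0.46, 2.08], [-1.47, 1.51], [0.13, 2.56], [-1, 4.14], [0.04, 2.09], [-2.66, 2.66]. Speed limits (rad/s): [2.57, 2.57, 3.14, 3.14, 3.14, 3.14, 3.14].

INTERFACE

Orientations are given as a unit quaternion [x, y, z, w].
In Python, from plant import get_state, snapshot, camera_params, finish_job, grip_point_offset gives the robot as it stands.
- The arm moves only by the tool handwheel, called after "Request:" as name(argument=value, ...), one argument or row to a line, values as JSON. Schema: {"type":"object","properties":{"moves":{"type":"object","properties":{"increments":{"type":"array","items":{"type":"array","items":{"type":"number"},"minItems":7,"maxItems":7},"minItems":1,"maxItems":10}},"additionalProperties":false,"required":["increments"]},"clamp_n":{"type":"number"},"only":{"type":"string"},"quiet":{"type":"boolean"},"lines":{"type":"string"}},"required":["moves"],"additionalProperties":false}. moves is an object whose key "increments" holds a list of rows, 1 to 10 of them, each of 7 numbers: the opening from 0.0 (shut) to 1.0 (fully open), then dx, dy, dz in units of 50 mm, then a rotation vector rx, ry, rz in units of 0.1 rad; each row is the pose to reach, as a shift and turn from the pose commanded when the call began, along the tool's axes at that moment; what a row does not reach only later rows make up. A row lasts 1/10 s, in which the tool goes at most 0.05 m and 0.15 rad, less where a joint would pass 70% of its speed; a pose out of reach is approached as far as the arm can. The fingers move at their own pace and stop on an object; clamp_n is the grip in N (left out, the last holds). Time passes only in rows, so rows that do not move let the fingers close. The tool returns the time, the measured TCP pose, the force, the opening and the grip force at its end. only (a regular expression) keeps the lines of the reply that match it, lines (a string "A,B") keeps lines A to B, and quiet returns only ok. Input that does not fit is refused with a message, and nothing moves.
- get_state(): the state, without advancing time (a new reading comes with each control period).
- snapshot(name): name is "side" or "top"; returns (picture, depth): 400x640x3 uint8, red, green, blue; 400x640 float32, m along the optical axis (not along the pixel's ray), 0 where there is no reading.
- camera_params(name): a dict with "fx", "fy", "cx", "cy" (pixels), "k1" (the pictures are not rectified: a ray, as slopes to the right and down, at radius r is drawn at 1 + k1 r^2 times it, then the intrinsics apply), "rvec" (rotation vector, rad) and "tvec" (3), from world to camera coordinates, as OpenCV has them. Camera axes: x right, y down, z forward; pixel columns grow to the right and rows downward; lengths in m; the calibration is good to about 2 mm. A picture is of the moment at which its call begins. camera_params takes no time and is no camera call.
- finish_job(): hands the job in; it is judged then, once.
The state is a dict: "clock": time; "q": joint angles; "qd": joint speeds; "joint_torque": joint torques, N m; "tool_pos": TCP position; "eef_rot": TCP orientation; "contact_force": force on the tool from outside, world axes, zero at the start; "moment": the same for the moment, N m; "opening": opening from 0.0 (shut) to 1.0 (fully open); "finger_force": force on a finger pad.
Only numpy, scipy, OpenCV 4.12 (cv2) and the standard library are available. Lean on these libraries where they do the work, as an engineer would, in place of code of your own. Each camera call takes 0.05 s, during which the arm holds its last target. There are 200 camera calls.

TASK

Put the spice grinder back together on its base: first the steel burr ring, then the orange spacer on it, then the blue locking cap over the spindle, pressed gently and turned until it drops over the cross pin and sits fully home on the spacer. Never force it - 5 to 10 N is enough, and the grinder must never take more than 35 N - and leave the jars and other things around it where they are.

Things in the scene. Friction and masses are not known exactly. Their poses are not given: they have to be found in the camera images.
- board: Pale wooden cover board set over the hob, fixed, 560x480x44 mm; everything stands on its top, which is at world z = 0.044. Origin: centre of its underside.
- grinder: Motor base of a spice grinder, fixed: black rubber foot (diameter 104 mm), red housing, steel platform on top, upright spindle in the middle. Origin: centre of its underside, z up; heights given for other things are above this origin. Its yaw tells nothing about the spindle's angle.
- platform (a point): Centre of the steel platform (diameter 66 mm, height 40 mm) on which the burr ring lies. Round it, coaxial, stands a shoulder of diameter 39 mm up to height 49 mm, its top edge bevelled.
- boss_top (a point): Centre of the top of the boss (diameter 34 mm, bevelled, from height 49 to 69 mm) that centres the spacer.
- pin_mid (a point): Middle of the brass cross pin (5x5 mm square bar, 33 mm end to end, height 77 mm, its top at 79.5 mm) that runs level through the spindle. The spindle stands at any angle at the start; the pin's direction is NOT reported (this point turns with the base, not with the spindle). The spindle turns only stiffly, at 0.3 N m.
- spindle_tip (a point): Top of the steel spindle (diameter 14 mm, height 96 mm, last 6 mm tapered), at rest. Spindle and pin are sprung: they give straight down by up to 4 mm, from about 2.4 N at first to about 7 N at the stop, and are rigid after that.
- burr: Burr ring, first layer: bright steel ring with fine dark teeth on its upper face, outer diameter 58 mm, bore 42 mm, 16 mm high, about 90 g. Origin: centre of its underside, z up. Fits over the shoulder and rests on the platform: its origin is then at height 40 mm.
- spacer: Spacer, second layer: orange plastic ring, outer diameter 56 mm, bore 37 mm, 16 mm high, 40 g. Origin: centre of its underside, z up. Fits over the pin and boss and rests on the burr ring: its origin is then at height 56 mm.
- cap: Blue locking cap, 53 mm high, about 80 g: square knob on top, round collar of diameter 48 mm, castellated foot. Origin: centre of its underside, z up. A bore of diameter 17 mm, 26 mm deep from the underside, slides over the spindle. Fully home it rests on the spacer, its origin at height 72 mm.
- knob_mid (a point): Middle of the cap's square grip knob: 28x28 mm, 30 to 53 mm above the cap's underside, sides along the cap's x and y.
- slot_roof (a point): On the cap's axis, 11 mm above its underside: roof of the two crossing slots, 8 mm wide, along the cap's x and y; they fit the pin every 90 degrees, within about 6 degrees. At a wrong angle the cap stops on the pin, origin at height 79.5 mm; pressed lightly and turned up to 45 degrees either way it meets the pin: the spindle pops up into the slots and the push falls off.
- green_jar: Bystander: glass spice jar with a green lid, 44x44x100 mm; origin under its centre.
- red_jar: Bystander: glass spice jar with a red lid, 46x46x96 mm; origin under its centre.
- salt: Bystander: small salt shaker with a grey top, 44x44x90 mm; origin under its centre.
- cream_mug: Bystander: small cream mug, 59x84x56 mm; origin under its centre.

How it is judged:
On the way, in this order (a step that is already met when the one before it is completed fails the run):
1. the burr ring lies flat on the platform round the shoulder, let go, with the spacer and cap not yet on (z of burr in the frame of grinder between 0.038 and 0.0425 m and horizontal distance between burr and grinder below 0.004 m and angle between burr's own z axis and vertical below 0.08 rad and contact force between the fingers and burr below 0.1 N and horizontal distance between each of spacer, cap and grinder above 0.03 m), for 0.2 s.
2. the spacer lies flat on the burr ring round the boss, let go, with the cap not yet on (z of burr in the frame of grinder between 0.038 and 0.0425 m and horizontal distance between each of burr, spacer and grinder below 0.004 m and angle between each of burr, spacer's own z axis and vertical below 0.08 rad and z of spacer in the frame of grinder between 0.054 and 0.0585 m and contact force between the fingers and spacer below 0.1 N and horizontal distance between cap and grinder above 0.03 m), for 0.2 s.
3. the cap is over the cross pin and down on the spacer (z of burr in the frame of grinder between 0.038 and 0.0425 m and horizontal distance between each of burr, spacer, cap and grinder below 0.004 m and angle between each of burr, spacer, cap's own z axis and vertical below 0.08 rad and z of spacer in the frame of grinder between 0.054 and 0.0585 m and z of cap in the frame of grinder between 0.07 and 0.0745 m), for 0.2 s.
At the end, for the whole second after the job is handed in: Burr ring, spacer and cap are stacked on the grinder base in this order, each within 2.5 mm of its resting height (origins 40, 56 and 72 mm above the base's origin), within 4 mm of its axis and within 0.08 rad of level; all let go and at rest (all of step 3 and contact force between the fingers and burr below 0.1 N and contact force between the fingers and spacer below 0.1 N and contact force between the fingers and cap below 0.1 N and linear speed of cap below 0.02 m/s); the robot touches nothing.
It fails at once if the grinder base or its spindle is loaded with more than 35 N (contact force between grinder and anything else above 35 N).
It fails at once if a bystander is moved by more than 20 mm or tipped (distance of any of green_jar, red_jar, salt, cream_mug from where it was at the start of the episode above 0.02 m or angle between any of green_jar, red_jar, salt, cream_mug's own z axis and vertical above 0.3 rad).
It also fails if it takes over 67 s, if anything falls off the work surface, if the arm or the gripper's body presses on something with over 40 N, if the wrist force passes 120 N, or if a joint passes its speed limit or range.

## Working session

There is one attempt and no reset: what is moved stays moved. The work goes in short steps, Python scripts to look and compute and a tool call to move; the robot and the scene stay as the last step left them, time stands still between calls to the robot, and variables do not carry over. Pictures are saved under pics/ and viewed, at most 10 in all, crops included, and the job is handed in when it is done.

```bash
mkdir -p pics; cat > h.py <<'E'
import numpy as np,cv2
from scipy.spatial.transform import Rotation as R
from plant import get_state,snapshot,camera_params,grip_point_offset
def cloud(name,d):
    p=camera_params(name);v,u=np.mgrid[0:400,0:640]
    K=np.array([[p['fx'],0,p['cx']],[0,p['fy'],p['cy']],[0,0,1.]])
    n=cv2.undistortPoints(np.stack([u,v],-1).reshape(-1,1,2).astype(float),K,np.array([p['k1'],0,0,0,0.])).reshape(400,640,2)
    c=np.dstack([n*d[...,None],d]); Rm=R.from_rotvec(np.ravel(p['rvec'])).as_matrix()
    w=(c-np.ravel(p['tvec']))@Rm; w[d<=0]=np.nan
    return w
def save(name,f,rgb,crop=None,s=1):
    im=rgb[...,::-1]
    if crop: a,b,c,e=crop; im=im[a:b,c:e]
    cv2.imwrite('pics/'+f,cv2.resize(im,None,fx=s,fy=s))
E
python3 - <<'E'
from h import *
s=get_state();print(s['tool_pos'],s['eef_rot'],s['opening'],s['contact_force'],grip_point_offset, R.from_quat(s['eef_rot']).as_matrix().round(3))
for n in('top','side'):
    p=camera_params(n);Rm=R.from_rotvec(np.ravel(p['rvec'])).as_matrix();print(n,p['fx'],-Rm.T@np.ravel(p['tvec']))
    r,d=snapshot(n);save(n,n+'0.png',r);np.savez(n+'0.npz',r=r,d=d)
E
```

```text
[ 0.15973282 -0.60358874  0.23790325] [ 9.91634743e-01  1.29072316e-01 -1.77537547e-04 -9.17578469e-04] 1.0003364576781182 [-0.26386854  0.05083129  0.06619469] 0.0187 [[ 0.967  0.256 -0.001]
 [ 0.256 -0.967  0.002]
 [-0.    -0.002 -1.   ]]
top 409.67845518554657 [0.41749863 0.01916833 0.95519122]
side 405.63169054740973 [ 0.33883299 -0.62945258  0.73170884]
```

View pics/top0.png

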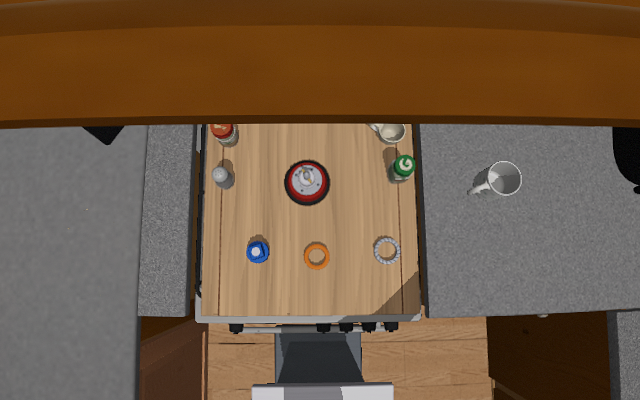

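View pics/side0.png

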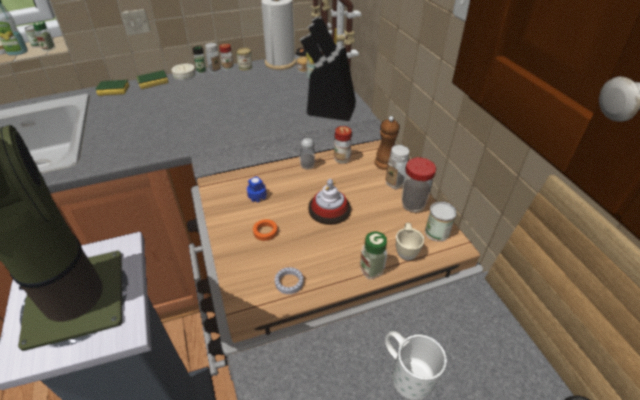

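The top view shows the grinder at about (307,182), the cap at (257,251), the orange spacer at (316,255) and the burr ring at (387,250). The jars stand behind, clear of the parts. Next I measure positions.

```bash
python3 - <<'E'
from h import *
W={};C={}
for n in('top','side'):
    f=np.load(n+'0.npz');W[n]=cloud(n,f['d']);C[n]=f['r']
w=W['top']
def fit(P):
    A=np.c_[2*P[:,:2],np.ones(len(P))];x=np.linalg.lstsq(A,(P[:,:2]**2).sum(1),rcond=None)[0]
    return x[:2],np.sqrt(x[2]+x[:2]@x[:2])
print('board z',np.nanmedian(w[270:300,240:380,2]),'cupboard', w[110,300],w[60,300])
for n,px in(('top',dict(grinder=(307,182),cap=(257,251),spacer=(316,255),burr=(387,250))),('side',dict(grinder=(329,200),cap=(257,190),spacer=(265,230),burr=(289,280)))):
  for k,(u,v) in px.items():
    m=np.zeros((400,640),bool);m[v-32:v+32,u-32:u+32]=1
    m&=(W[n][...,2]>.052)&(W[n][...,2]<.2)
    lab,st,cc=cv2.connectedComponentsWithStats(m.astype(np.uint8))[1:]
    i=1+np.argmin(np.hypot(*(cc[1:]-[u,v]).T)+ (st[1:,4]<60)*99); P=W[n][lab==i]
    zt=np.percentile(P[:,2],95); T=P[P[:,2]>zt-.006]
    mid=(P[:,:2].min(0)+P[:,:2].max(0))/2
    print(n,k,len(P),'bbmid',mid.round(4),'ext',np.ptp(P,axis=0).round(4),'ztop',zt.round(4),'topmean',T[:,:2].mean(0).round(4),'topbb',((T[:,:2].min(0)+T[:,:2].max(0))/2).round(4),'fit',*fit(T))
    if k=='grinder':
      for a,b in((.08,.092),(.095,.112),(.117,.127)):
        Q=P[(P[:,2]>a)&(P[:,2]<b)];print('  slice',a,len(Q),((Q[:,:2].min(0)+Q[:,:2].max(0))/2).round(4),np.ptp(Q,axis=0).round(3))
    if k=='cap':
      print('  rect',cv2.minAreaRect(T[:,:2].astype(np.float32)*1000))
E
python3 - <<'E'
from h import *
f=np.load('top0.npz')['r']
a=cv2.resize(f[150:215,275:340],(390,390),interpolation=2);b=cv2.resize(f[220:285,225:290],(390,390),interpolation=2)
cv2.imwrite('pics/z.png',np.hstack([a,b])[...,::-1])
E
```

```text
board z 0.04515187623038136 cupboard [0.4568423  0.02206902 0.8551855 ] [0.46840388 0.02195964 0.86000267]
top grinder 1653 bbmid [0.5988 0.0294] ext [0.101  0.1033 0.0893] ztop 0.1151 topmean [0.5977 0.0297] topbb [0.5989 0.0298] fit [0.59923111 0.02969234] 0.011959951018331366
  slice 0.08 482 [0.5993 0.0323] [0.078 0.072 0.012]
  slice 0.095 59 [0.5985 0.0299] [0.034 0.032 0.016]
  slice 0.117 26 [0.5987 0.0286] [0.028 0.021 0.009]
top cap 413 bbmid [0.4465 0.1362] ext [0.0447 0.0477 0.0463] ztop 0.1 topmean [0.4466 0.1362] topbb [0.4466 0.1365] fit [0.44650448 0.13627826] 0.011267660643762787
  rect ((446.529296875, 136.47622680664062), (27.407318115234375, 27.97974395751953), 19.282577514648438)
top spacer 296 bbmid [0.4355 0.0094] ext [0.054  0.0543 0.0129] ztop 0.0636 topmean [0.4363 0.0094] topbb [0.4355 0.0094] fit [0.43641495 0.00923319] 0.023605918318509694
top burr 269 bbmid [ 0.448  -0.1432] ext [0.0568 0.0555 0.0138] ztop 0.0635 topmean [ 0.4459 -0.1445] topbb [ 0.4468 -0.1432] fit [ 0.4469003  -0.14340366] 0.024994987133857324
side grinder 1215 bbmid [0.6013 0.0241] ex
[... 217 characters left out ...]
 [0.033 0.026 0.017]
  slice 0.117 34 [0.6017 0.0315] [0.029 0.022 0.008]
side cap 358 bbmid [0.4498 0.132 ] ext [0.0476 0.0399 0.0488] ztop 0.0986 topmean [0.4488 0.1343] topbb [0.4488 0.1357] fit [0.44870712 0.13522208] 0.011704203498678949
  rect ((448.59918212890625, 136.30911254882812), (26.135894775390625, 29.190113067626953), 15.500128746032715)
side spacer 276 bbmid [0.4377 0.0096] ext [0.0528 0.0556 0.0121] ztop 0.0624 topmean [0.438 0.009] topbb [0.4377 0.0096] fit [0.43815358 0.00925247] 0.0232187382974158
side burr 336 bbmid [ 0.4488 -0.1442] ext [0.0557 0.0593 0.0108] ztop 0.0619 topmean [ 0.4478 -0.146 ] topbb [ 0.4489 -0.1442] fit [ 0.44859749 -0.14510236] 0.024859324876182223
```

View pics/z.png

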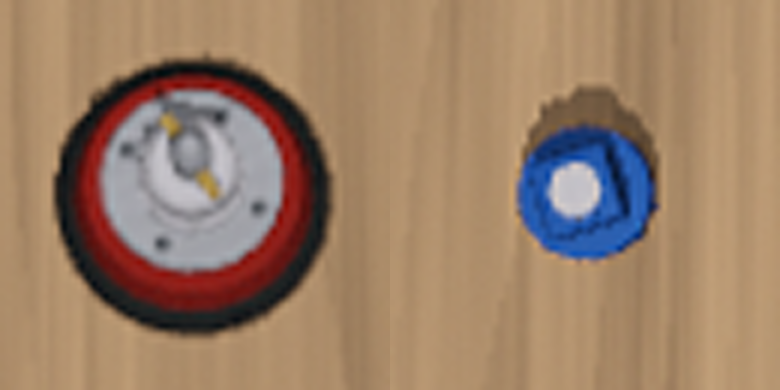

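The zoom shows the brass pin running from about (170,122) to (210,186), so it lies roughly 32° from world x. The knob lies at about 18°. I move over the burr ring and square the tool to the world axes.

The manual's scale: shifts go in units of 50 mm and turns go in units of 0.1 rad. Converting my numbers, 0.396 m is 7.92, -0.371 m is -7.42, 0.259 rad is 2.59.

Request:
handwheel(
  moves={"increments":[[1,7.92,-7.42,0,0,0,2.59],[1,7.92,-7.42,0,0,0,2.59],[1,7.92,-7.42,0,0,0,2.59],[1,7.92,-7.42,0,0,0,2.59],[1,7.92,-7.42,0,0,0,2.59],[1,7.92,-7.42,0,0,0,2.59],[1,7.92,-7.42,0,0,0,2.59],[1,7.92,-7.42,0,0,0,2.59],[1,7.92,-7.42,0,0,0,2.59],[1,7.92,-7.42,0,0,0,2.59]]},
  clamp_n=20,
)

```text
clock: 1.1
tool_pos: [0.4258, -0.1785, 0.2386]
eef_rot: [1.0, -0.0, -0.0, 0.0]
contact_force: [-0.0, 0.4, 0.1]
opening: 1.004
finger_force: 0.0
```

Request:
handwheel(
  moves={"increments":[[1,0,0,0,0,0,0],[1,0,0,0,0,0,0]]},
)

```text
clock: 1.3
tool_pos: [0.4256, -0.179, 0.2385]
eef_rot: [1.0, 0.002, -0.0, -0.0]
contact_force: [0.2, -0.2, -0.9]
opening: 1.002
finger_force: 0.0
```

```bash
python3 -c "
from h import *
r,d=snapshot('top');save('t','top1.png',r)"
```

```text
(no output)
```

In the tool's units: 0.19 m is 3.8, -0.0353 m is -0.706.

Request:
handwheel(
  moves={"increments":[[1,0.448,-0.706,0,0,0,0],[1,0.448,-0.706,1,0,0,0],[1,0.448,-0.706,2,0,0,0],[1,0.448,-0.706,2.8,0,0,0],[1,0.448,-0.706,3.4,0,0,0],[1,0.448,-0.706,3.6,0,0,0],[1,0.448,-0.706,3.8,0,0,0],[1,0.448,-0.706,3.8,0,0,0]]},
)

```text
clock: 2.15
tool_pos: [0.4474, -0.146, 0.0486]
eef_rot: [1.0, -0.001, -0.0, 0.0]
contact_force: [-0.1, 0.5, -0.3]
opening: 1.001
finger_force: 0.0
```

Request:
handwheel(
  moves={"increments":[[0,0,-0.02,0,0,0,0],[0,0,-0.02,0,0,0,0],[0,0,-0.02,0,0,0,0],[0,0,-0.02,0,0,0,0],[0,0,-0.02,0,0,0,0],[0,0,-0.02,0,0,0,0],[0,0,-0.02,0,0,0,0],[0,0,-0.02,0,0,0,0]]},
  clamp_n=20,
)

```text
clock: 2.95
tool_pos: [0.448, -0.144, 0.0493]
eef_rot: [1.0, -0.0, 0.001, 0.0]
contact_force: [-0.3, 0.7, 6.3]
opening: 0.638
finger_force: 20.0
```

Request:
handwheel(
  moves={"increments":[[0,0,0,-0.6,0,0,0],[0,0,0,-1.4,0,0,0],[0,0,0,-2.2,0,0,0],[0,0,0,-2.2,0,0,0],[0,0,0,-2.2,0,0,0]]},
)

```text
clock: 3.45
tool_pos: [0.4479, -0.1442, 0.1593]
eef_rot: [1.0, -0.0, 0.001, 0.0]
contact_force: [-0.8, 0.3, -0.5]
opening: 0.646
finger_force: 20.0
```

```bash
cat >> h.py <<'E'
def plane(name,uv,z):
    p=camera_params(name);K=np.array([[p['fx'],0,p['cx']],[0,p['fy'],p['cy']],[0,0,1.]])
    n=cv2.undistortPoints(np.asarray(uv,float).reshape(-1,1,2),K,np.array([p['k1'],0,0,0,0.])).reshape(-1,2)
    Rm=R.from_rotvec(np.ravel(p['rvec'])).as_matrix();c=-Rm.T@np.ravel(p['tvec'])
    r=np.c_[n,np.ones(len(n))]@Rm
    return (c+r*((z-c[2])/r[:,2])[:,None])[:,:2]
def circ(P,r0=None):
    from scipy.optimize import least_squares
    f=lambda x:np.hypot(P[:,0]-x[0],P[:,1]-x[1])-x[2]
    s=least_squares(f,[*P.mean(0),.03],loss='soft_l1',f_scale=.0005)
    return s.x.round(4),np.abs(s.fun).mean().round(5)
E
python3 - <<'E'
from h import *
for n,(gu,gv) in(('top',(307,182)),('side',(329,200))):
    f=np.load(n+'0.npz');im=f['r'].astype(int);w=cloud(n,f['d'])
    r,g,b=im[...,0],im[...,1],im[...,2]
    red=(r>90)&(g<r*.45)&(b<r*.45)
    m=np.zeros((400,640),np.uint8);m[gv-35:gv+35,gu-35:gu+35]=1
    # outer edge: foot silhouette (dark or red)
    dark=((r<75)&(g<75)&(b<75))|red
    mm=(dark&(m>0)).astype(np.uint8)
    c=max(cv2.findContours(mm,0,1)[0],key=cv2.contourArea).reshape(-1,2)
    for z in(.044,.05,.056):print(n,'foot',z,circ(plane(n,c,z)))
    # inner edge of red = platform rim
    lab=cv2.findContours((red&(m>0)).astype(np.uint8),cv2.RETR_CCOMP,1)
    cs=[k.reshape(-1,2) for k,h in zip(lab[0],lab[1][0]) if h[3]>=0]
    if cs:
        c=max(cs,key=len);print(n,'plat',len(c),circ(plane(n,c,.084)))
for n,px in(('top',dict(spacer=(316,255),burr=(387,250))),('side',dict(spacer=(265,230),burr=(289,280)))):
    f=np.load(n+'0.npz');w=cloud(n,f['d'])
    for k,(u,v) in px.items():
        m=np.zeros((400,640),bool);m[v-22:v+22,u-22:u+22]=1;m&=w[...,2]>.055
        c=max(cv2.findContours(m.astype(np.uint8),0,1)[0],key=cv2.contourArea).reshape(-1,2)
        print(n,k,circ(plane(n,c,.06 if n=='top' else .059)))
E
```

```text
top foot 0.044 (array([0.6029, 0.0303, 0.0509]), np.float64(0.00062))
top foot 0.05 (array([0.6017, 0.0302, 0.0506]), np.float64(0.00061))
top foot 0.056 (array([0.6005, 0.0302, 0.0503]), np.float64(0.00061))
top plat 90 (array([0.6004, 0.0304, 0.035 ]), np.float64(0.00058))
side foot 0.044 (array([0.6055, 0.0336, 0.0477]), np.float64(0.00827))
side foot 0.05 (array([0.6032, 0.0278, 0.0473]), np.float64(0.0082))
side foot 0.056 (array([0.6008, 0.022 , 0.0469]), np.float64(0.00812))
top spacer (array([0.4364, 0.0093, 0.0269]), np.float64(0.00051))
top burr (array([ 0.4468, -0.1437,  0.0277]), np.float64(0.00058))
side spacer (array([0.4381, 0.0098, 0.0274]), np.float64(0.00106))
side burr (array([ 0.4487, -0.1449,  0.0283]), np.float64(0.00093))
```

In the tool's units: -0.1735 m is -3.47, -0.16 m is -3.2.

Request:
handwheel(
  moves={"increments":[[0,0.2,-0.2,-0.6,0,0,0],[0,1,-1,-0.6,0,0,0],[0,1.6,-1.8,-0.6,0,0,0],[0,2.2,-2.6,-0.6,0,0,0],[0,2.8,-3.2,-0.6,0,0,0],[0,3.03,-3.47,-0.6,0,0,0],[0,3.03,-3.47,-0.6,0,0,0],[0,3.03,-3.47,-0.6,0,0,0]]},
)

```text
clock: 4.25
tool_pos: [0.5974, 0.0283, 0.1867]
eef_rot: [1.0, -0.0, -0.002, 0.001]
contact_force: [-0.4, -0.7, -1.8]
opening: 0.64
finger_force: 20.0
```

```bash
python3 -c "
from h import *
r,d=snapshot('side');save('s','side1.png',r,(100,300,220,440),3)"
```

```text
(no output)
```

View pics/side1.png

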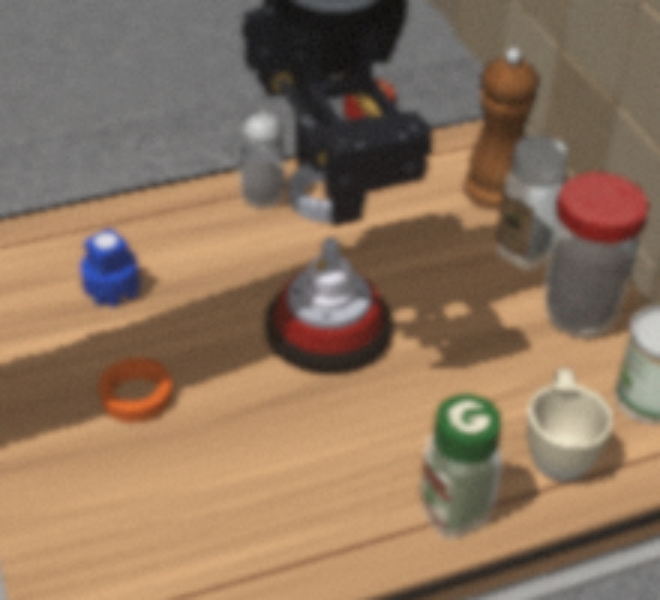

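The burr ring is in the fingers above the spindle, about (310,195) in the crop. I lower it in stages and watch the force.

In the tool's units: 0.0015 m is 0.03, -0.0005 m is -0.01.

Request:
handwheel(
  moves={"increments":[[0,0.03,-0.01,0,0,0,0],[0,0.03,-0.01,0,0,0,0]]},
)

```text
clock: 4.5
tool_pos: [0.6001, 0.0283, 0.1886]
eef_rot: [1.0, -0.001, -0.0, 0.0]
contact_force: [-0.6, 1.1, -0.5]
opening: 0.642
finger_force: 20.0
```

Request:
handwheel(
  moves={"increments":[[0,0,0,0.6,0,0,0],[0,0,0,1.2,0,0,0],[0,0,0,1.5,0,0,0],[0,0,0,1.66,0,0,0],[0,0,0,1.66,0,0,0],[0,0,0,1.66,0,0,0]]},
)

```text
clock: 5.1
tool_pos: [0.6012, 0.0296, 0.1065]
eef_rot: [1.0, -0.0, 0.001, 0.0]
contact_force: [0.3, 0.4, -0.1]
opening: 0.642
finger_force: 20.0
```

In the tool's units: 0.01 m is 0.2, 0.009 m is 0.18.

Request:
handwheel(
  moves={"increments":[[0,0,0,0.08,0,0,0],[0,0,0,0.14,0,0,0],[0,0,0,0.18,0,0,0],[0,0,0,0.2,0,0,0],[0,0,0,0.2,0,0,0]]},
)

```text
clock: 5.6
tool_pos: [0.6007, 0.03, 0.0957]
eef_rot: [1.0, -0.0, 0.0, -0.0]
contact_force: [-0.4, 1.1, -0.8]
opening: 0.64
finger_force: 20.0
```

Request:
handwheel(
  moves={"increments":[[0,0,0,0.02,0,0,0],[0,0,0,0.04,0,0,0],[0,0,0,0.04,0,0,0]]},
)

```text
clock: 5.9
tool_pos: [0.601, 0.0303, 0.0937]
eef_rot: [1.0, 0.0, 0.0, -0.0]
contact_force: [0.4, 0.9, -0.5]
opening: 0.646
finger_force: 20.0
```

Request:
handwheel(
  moves={"increments":[[0,0,0,0.04,0,0,0],[0,0,0,0.06,0,0,0],[0,0,0,0.08,0,0,0],[0,0,0,0.08,0,0,0]]},
)

```text
clock: 6.3
tool_pos: [0.6011, 0.0303, 0.0896]
eef_rot: [1.0, 0.0, 0.0, -0.0]
contact_force: [0.7, 2.6, -1.7]
opening: 0.644
finger_force: 20.0
```

Request:
handwheel(
  moves={"increments":[[0.85,0,0,0,0,0,0],[0.85,0,0,0,0,0,0],[0.85,0,0,0,0,0,0],[0.85,0,0,0,0,0,0],[0.85,0,0,-0.2,0,0,0],[0.85,0,0,-1,0,0,0],[0.85,0,0,-1.8,0,0,0],[0.85,0,0,-2,0,0,0]]},
)

```text
clock: 7.1
tool_pos: [0.6034, 0.0299, 0.1947]
eef_rot: [1.0, -0.0, 0.004, -0.0]
contact_force: [0.7, 0.8, -0.3]
opening: 0.849
finger_force: 0.0
```

Request:
handwheel(
  moves={"increments":[[1,-0.8,0.1,0,0,0,0],[1,-1.6,0.2,0,0,0,0],[1,-2.4,0.3,0,0,0,0],[1,-3.25,0.41,0,0,0,0],[1,-3.25,0.41,0,0,0,0],[1,-3.25,0.41,0,0,0,0]]},
)

```text
clock: 7.7
tool_pos: [0.4376, 0.0093, 0.1901]
eef_rot: [1.0, -0.0, 0.0, 0.0]
contact_force: [1.0, 0.8, 0.8]
opening: 1.0
finger_force: 0.0
```

```bash
python3 - <<'E'
from h import *
o=[]
for n,c in(('top',(150,215,275,340)),('side',(165,230,295,360))):
    r,d=snapshot(n);np.savez(n+'1.npz',r=r,d=d);o.append(cv2.resize(r[c[0]:c[1],c[2]:c[3]],(390,390),interpolation=2))
cv2.imwrite('pics/z2.png',np.hstack(o)[...,::-1])
E
```

```text
(no output)
```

View pics/z2.png

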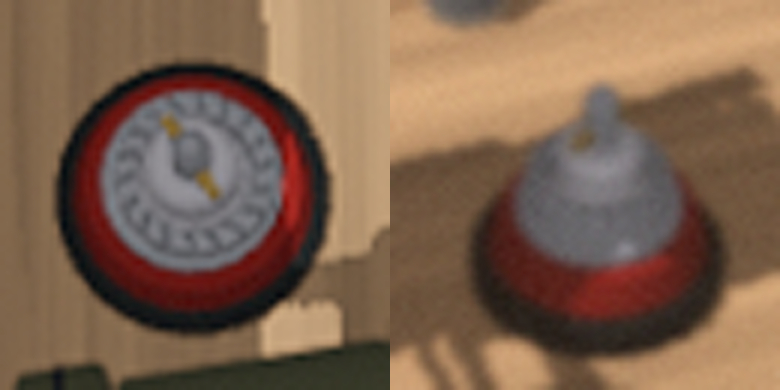

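The burr ring is seated and centred: its teeth ring sits concentric at about (190,175) in the left crop. The spacer is next.

Request:
handwheel(
  moves={"increments":[[1,0,0,1,0,0,0],[1,0,0,1.8,0,0,0],[1,0,0,2.4,0,0,0],[1,0,0,2.7,0,0,0],[1,0,0,2.82,0,0,0],[1,0,0,2.82,0,0,0]]},
)

```text
clock: 8.4
tool_pos: [0.4398, 0.0097, 0.0486]
eef_rot: [1.0, -0.0, -0.0, 0.0]
contact_force: [0.2, -0.8, -0.0]
opening: 1.002
finger_force: 0.0
```

Request:
handwheel(
  moves={"increments":[[0,0,0,0,0,0,0],[0,0,0,0,0,0,0],[0,0,0,0,0,0,0],[0,0,0,0,0,0,0],[0,0,0,0,0,0,0],[0,0,0,0,0,0,0],[0,0,0,0,0,0,0]]},
  clamp_n=15,
)

```text
clock: 9.1
tool_pos: [0.439, 0.0095, 0.0497]
eef_rot: [1.0, -0.0, -0.0, -0.0]
contact_force: [-0.3, -0.8, 6.9]
opening: 0.621
finger_force: 14.9
```

Request:
handwheel(
  moves={"increments":[[0,0,0,-0.6,0,0,0],[0,0,0,-1.4,0,0,0],[0,0,0,-2.2,0,0,0],[0,0,0,-2.9,0,0,0],[0,0,0,-2.9,0,0,0],[0,0,0,-2.9,0,0,0]]},
)

```text
clock: 9.7
tool_pos: [0.439, 0.0094, 0.1945]
eef_rot: [1.0, -0.0, 0.0, -0.0]
contact_force: [0.5, 0.0, -0.5]
opening: 0.621
finger_force: 14.9
```

In the tool's units: 0.163 m is 3.26, -0.0208 m is -0.416.

Request:
handwheel(
  moves={"increments":[[0,0.8,-0.1,0,0,0,0],[0,1.6,-0.2,0,0,0,0],[0,2.4,-0.3,0,0,0,0],[0,3,-0.4,0,0,0,0],[0,3.26,-0.416,0,0,0,0],[0,3.26,-0.416,0,0,0,0],[0,3.26,-0.416,0,0,0,0],[0,3.26,-0.416,0.6,0,0,0],[0,3.26,-0.416,1.1,0,0,0],[0,3.26,-0.416,1.1,0,0,0]]},
)

```text
clock: 10.7
tool_pos: [0.5975, 0.0297, 0.1357]
eef_rot: [1.0, -0.0, -0.005, 0.001]
contact_force: [-1.0, -0.6, 0.1]
opening: 0.614
finger_force: 14.9
```

Request:
handwheel(
  moves={"increments":[[0,0,0,0.06,0,0,0],[0,0,0,0.12,0,0,0],[0,0,0,0.18,0,0,0],[0,0,0,0.24,0,0,0],[0,0,0,0.24,0,0,0]]},
)

```text
clock: 11.2
tool_pos: [0.602, 0.0303, 0.1272]
eef_rot: [1.0, -0.0, -0.0, -0.0]
contact_force: [0.4, -0.2, -0.8]
opening: 0.621
finger_force: 14.9
```

In the tool's units: 0.01 m is 0.2, 0.008 m is 0.16.

Request:
handwheel(
  moves={"increments":[[0,0,0,0.06,0,0,0],[0,0,0,0.12,0,0,0],[0,0,0,0.16,0,0,0],[0,0,0,0.2,0,0,0],[0,0,0,0.2,0,0,0]]},
)

```text
clock: 11.7
tool_pos: [0.6019, 0.0303, 0.1168]
eef_rot: [1.0, -0.0, -0.0, -0.0]
contact_force: [0.7, 1.0, -0.3]
opening: 0.622
finger_force: 14.9
```

Request:
handwheel(
  moves={"increments":[[0,0,0,0.02,0,0,0],[0,0,0,0.04,0,0,0],[0,0,0,0.06,0,0,0],[0,0,0,0.06,0,0,0]]},
)

```text
clock: 12.1
tool_pos: [0.6024, 0.0306, 0.1141]
eef_rot: [1.0, 0.0, 0.0, -0.0]
contact_force: [1.9, 1.5, 0.0]
opening: 0.616
finger_force: 14.9
```

In the tool's units: 0.008 m is 0.16, 0.007 m is 0.14.

Request:
handwheel(
  moves={"increments":[[0,0,0,0.06,0,0,0],[0,0,0,0.1,0,0,0],[0,0,0,0.12,0,0,0],[0,0,0,0.14,0,0,0],[0,0,0,0.16,0,0,0],[0,0,0,0.16,0,0,0]]},
)

```text
clock: 12.7
tool_pos: [0.6025, 0.0307, 0.1062]
eef_rot: [1.0, 0.0, 0.0, -0.0]
contact_force: [3.3, 2.3, 0.1]
opening: 0.62
finger_force: 15.0
```

Request:
handwheel(
  moves={"increments":[[0.85,0,0,0,0,0,0],[0.85,0,0,0,0,0,0],[0.85,0,0,0,0,0,0],[0.85,0,0,0,0,0,0],[0.85,0,0,-0.2,0,0,0],[0.85,0,0,-1,0,0,0],[0.85,0,0,-1.8,0,0,0],[0.85,0,0,-2,0,0,0]]},
)

```text
clock: 13.5
tool_pos: [0.6045, 0.0303, 0.2111]
eef_rot: [1.0, -0.0, 0.004, -0.0]
contact_force: [0.3, 0.3, 0.3]
opening: 0.849
finger_force: 0.0
```

Request:
handwheel(
  moves={"increments":[[0.8,-0.6,-0.4,0,0,0,-1],[0.7,-1.4,-1,0,0,0,-2],[0.7,-2.2,-1.6,0,0,0,-3.05],[0.7,-3.1,-2.116,0,0,0,-3.05],[0.7,-3.1,-2.116,0,0,0,-3.05],[0.7,-3.1,-2.116,0,0,0,-3.05],[0.7,-3.1,-2.116,0,0,0,-3.05]]},
)

```text
clock: 14.2
tool_pos: [0.4483, 0.1354, 0.2064]
eef_rot: [0.989, 0.151, 0.0, 0.0]
contact_force: [0.2, 0.0, -1.0]
opening: 0.7
finger_force: 0.0
```

```bash
python3 - <<'E'
from h import *
o=[]
for n,c in(('top',(150,215,275,340)),('side',(165,230,295,360))):
    r,d=snapshot(n);np.savez(n+'2.npz',r=r,d=d);o.append(cv2.resize(r[c[0]:c[1],c[2]:c[3]],(390,390),interpolation=2))
cv2.imwrite('pics/z3.png',np.hstack(o)[...,::-1])
E
```

```text
(no output)
```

View pics/z3.png

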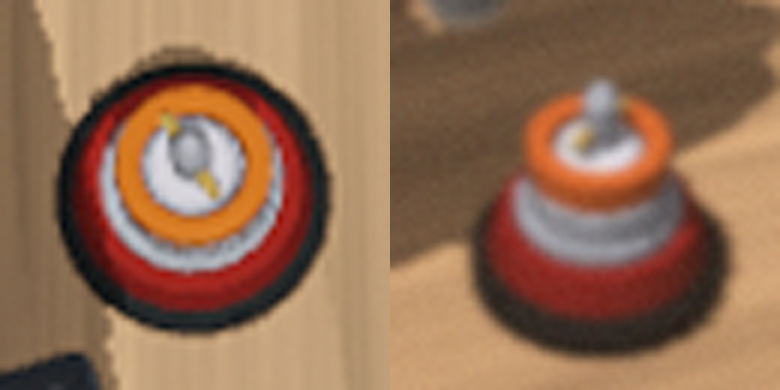

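The spacer sits round the boss, centred at about (193,165) in the left crop. I check its height and tilt from depth and measure the pin angle.

```bash
python3 - <<'E'
from h import *
for n,(u,v) in(('top',(307,178)),('side',(395-66,192))):
    f=np.load(n+'2.npz');im=f['r'].astype(int);w=cloud(n,f['d']);r,g,b=im[...,0],im[...,1],im[...,2]
    m=np.zeros((400,640),bool);m[v-25:v+25,u-25:u+25]=1
    o=m&(r>180)&(g>70)&(g<r*.7)&(b<r*.3); P=w[o];P=P[(P[:,2]>.109)&(P[:,2]<.125)]
    c=np.linalg.lstsq(np.c_[P[:,:2]-P[:,:2].mean(0),np.ones(len(P))],P[:,2],rcond=None)[0]
    print(n,len(P),'slope',c[:2].round(3),'z',c[2].round(4),'med',np.median(P[:,2]).round(4))
    G=np.load(n+'1.npz')['r'].astype(int);r,g,b=G[...,0],G[...,1],G[...,2]
    y=m&(b<.55*r)&(g>.6*r)&(r>100);
    uv=np.argwhere(y)[:,::-1];Q=plane(n,uv,.1235)
    Q=Q[np.hypot(*(Q-[.6,.03]).T)<.022]; e=np.linalg.eigh(np.cov(Q.T))[1][:,1]
    print('pin',len(Q),Q.mean(0).round(4),np.degrees(np.arctan2(e[1],e[0])).round(1))
E
```

```text
top 250 slope [0.009 0.003] z 0.1169 med 0.1169
pin 11 [0.5981 0.029 ] -149.1
side 103 slope [0.007 0.023] z 0.1167 med 0.1167
pin 4 [0.6194 0.0363] 132.6
```

Request:
handwheel(
  moves={"increments":[[0.7,0,0,1,0,0,0],[0.7,0,0,1.8,0,0,0],[0.7,0,0,2.4,0,0,0],[0.7,0,0,2.58,0,0,0],[0.7,0,0,2.58,0,0,0],[0.7,0,0,2.58,0,0,0]]},
)

```text
clock: 14.9
tool_pos: [0.4478, 0.1359, 0.078]
eef_rot: [0.988, 0.151, 0.0, -0.0]
contact_force: [1.1, 0.6, 0.3]
opening: 0.702
finger_force: 0.0
```

Request:
handwheel(
  moves={"increments":[[0,0,0,0,0,0,0],[0,0,0,0,0,0,0],[0,0,0,0,0,0,0],[0,0,0,0,0,0,0],[0,0,0,0,0,0,0],[0,0,0,0,0,0,0],[0,0,0,0,0,0,0],[0,0,0,0,0,0,0],[0,0,0,0,0,0,0]]},
  clamp_n=25,
)

```text
clock: 15.8
tool_pos: [0.447, 0.1362, 0.0776]
eef_rot: [0.988, 0.152, -0.0, -0.0]
contact_force: [-0.4, -0.1, 6.5]
opening: 0.316
finger_force: 25.0
```

Request:
handwheel(
  moves={"increments":[[0,0,0,-0.6,0,0,0],[0,0,0,-1.4,0,0,0],[0,0,0,-2.2,0,0,0],[0,0,0,-2.6,0,0,0],[0,0,0,-2.6,0,0,-1],[0,0,0,-2.6,0,0,-2],[0,0,0,-2.6,0,0,-2.37],[0,0,0,-2.6,0,0,-2.37]]},
)

```text
clock: 16.6
tool_pos: [0.4466, 0.1358, 0.2069]
eef_rot: [0.964, 0.267, -0.001, -0.0]
contact_force: [0.2, -0.7, -0.6]
opening: 0.313
finger_force: 25.0
```

```bash
python3 - <<'E'
from h import *
for n in('top','side'):
    r,d=snapshot(n);np.savez(n+'3.npz',r=r,d=d)
f=np.load('side3.npz');w=cloud('side',f['d']);im=f['r'].astype(int);m=(im[...,2]>90)&(im[...,0]<.5*im[...,2])&(w[...,2]>.12)&(w[...,2]<.23)
P=w[m];P=P[np.hypot(*(P[:,:2]-[.4475,.136]).T)<.05];print(len(P),P.min(0),P.max(0),get_state()['tool_pos'])
E
```

```text
229 [0.42574652 0.11036893 0.17895606] [0.4619677  0.14722479 0.22921253] [0.4466891  0.1358655  0.20689185]
```

```bash
python3 - <<'E'
from h import *
def blob(f,box,cond,z,sub=0):
    im=np.load(f)['r'].astype(float);r,g,b=im[...,0],im[...,1],im[...,2]
    m=np.zeros((400,640),bool);m[box[0]:box[1],box[2]:box[3]]=1
    uv=np.argwhere(m&cond(r,g,b))[:,::-1].astype(float)
    n='top' if 'top' in f else 'side'
    return len(uv),uv.mean(0).round(1),plane(n,[uv.mean(0)],z).round(4)
white=lambda r,g,b:(r>150)&(g>150)&(b>150)
print('capdot top',blob('top0.npz',(240,262,246,268),white,.097),'side',blob('side0.npz',(172,190,245,270),white,.097))
orange=lambda r,g,b:(r>160)&(g<r*.72)&(b<r*.3)&(g>50)
for n,box in(('top',(155,205,280,335)),('side',(165,215,300,355))):
    im=np.load(n+'2.npz')['r'].astype(float);r,g,b=im[...,0],im[...,1],im[...,2]
    m=np.zeros((400,640),bool);m[box[0]:box[1],box[2]:box[3]]=1
    w=cloud(n,np.load(n+'2.npz')['d'])
    mm=(m&orange(r,g,b)&(w[...,2]>.108)).astype(np.uint8)
    c=max(cv2.findContours(mm,0,1)[0],key=cv2.contourArea).reshape(-1,2)
    print(n,'spacer',circ(plane(n,c,.116)))
# spindle tip: depth > .128
    q=m&(w[...,2]>.131)&(w[...,2]<.15);P=w[q];print(n,'tip',len(P),P[:,:2].mean(0).round(4),((P.min(0)+P.max(0))/2).round(4))
E
```

```text
capdot top (58, array([255.4, 251.2]), array([[0.4462, 0.1368]])) side (27, array([254.9, 179.7]), array([[0.4493, 0.1399]]))
top spacer (array([0.5989, 0.0289, 0.0261]), np.float64(0.00062))
top tip 38 [0.5986 0.0295] [0.5989 0.0295 0.1373]
side spacer (array([0.6003, 0.0284, 0.0254]), np.float64(0.00271))
side tip 28 [0.6007 0.0289] [0.6012 0.0301 0.137 ]
```

```bash
python3 - <<'E'
from h import *
o=[]
r=np.load('top2.npz')['r'];o.append(cv2.resize(r[160:195,290:325],(400,400),interpolation=0))
r=np.load('side3.npz')['r'];o.append(cv2.resize(r[110:210,190:290],(400,400),interpolation=2))
cv2.imwrite('pics/z4.png',np.hstack(o)[...,::-1])
E
```

```text
(no output)
```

View pics/z4.png

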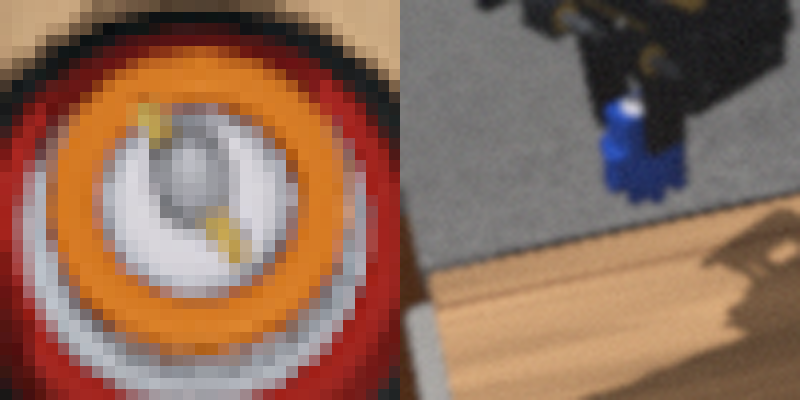

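The cap is held upright at about (645,150) in the right crop. The pin runs at roughly 31–35°, and the cap is already turned to 31°. I move it over the spindle.

In the tool's units: 0.1702 m is 3.404, 0.0762 m is 1.524.

Request:
handwheel(
  moves={"increments":[[0,0.4,0.8,0,0,0,0],[0,0.8,1.6,0,0,0,0],[0,1.2,2.4,0,0,0,0],[0,1.4,3.1,0,0,0,0],[0,1.524,3.404,0,0,0,0],[0,1.524,3.404,0.2,0,0,0],[0,1.524,3.404,0.4,0,0,0],[0,1.524,3.404,0.44,0,0,0],[0,1.524,3.404,0.44,0,0,0]]},
)

```text
clock: 17.6
tool_pos: [0.5984, 0.031, 0.1842]
eef_rot: [0.963, 0.269, -0.002, -0.001]
contact_force: [0.3, -0.3, -0.6]
opening: 0.318
finger_force: 25.0
```

```bash
python3 - <<'E'
from h import *
print(get_state()['tool_pos'])
for n in('side','top'):
    r,d=snapshot(n);np.savez(n+'4.npz',r=r,d=d)
r=np.load('side4.npz')['r'];o=[cv2.resize(r[120:220,280:380],(400,400),interpolation=2)]
r=np.load('top4.npz')['r'];o.append(cv2.resize(r[130:230,257:357],(400,400),interpolation=2))
cv2.imwrite('pics/z5.png',np.hstack(o)[...,::-1])
E
```

```text
[0.59836734 0.0309977  0.18421519]
```

View pics/z5.png

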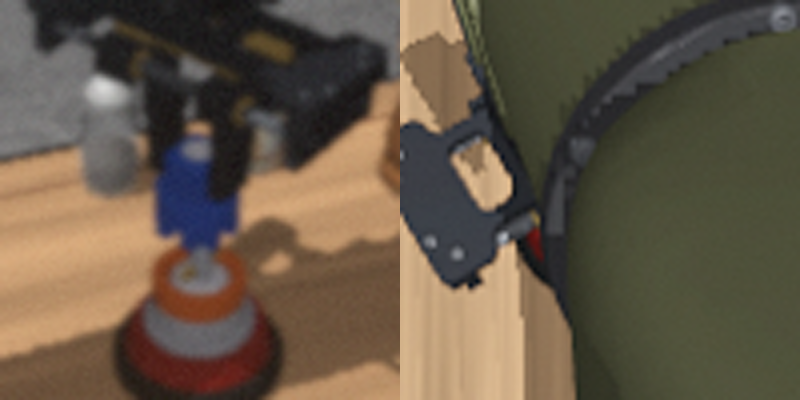

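The side view shows the cap centred above the spindle tip, at about (197,190) over (200,262). I descend gently.

Request:
handwheel(
  moves={"increments":[[0,0,0,0.08,0,0,0],[0,0,0,0.16,0,0,0],[0,0,0,0.2,0,0,0],[0,0,0,0.24,0,0,0],[0,0,0,0.24,0,0,0]]},
)

```text
clock: 18.2
tool_pos: [0.5998, 0.0295, 0.1727]
eef_rot: [0.964, 0.268, -0.001, -0.0]
contact_force: [-0.3, -0.3, -0.8]
opening: 0.312
finger_force: 25.0
```

Request:
handwheel(
  moves={"increments":[[0,0,0,0.02,0,0,0],[0,0,0,0.04,0,0,0],[0,0,0,0.04,0,0,0]]},
)

```text
clock: 18.5
tool_pos: [0.5999, 0.0295, 0.171]
eef_rot: [0.964, 0.268, -0.001, -0.0]
contact_force: [-0.1, 0.2, -1.0]
opening: 0.315
finger_force: 25.0
```

Request:
handwheel(
  moves={"increments":[[0,0,0,0.02,0,0,0],[0,0,0,0.04,0,0,0],[0,0,0,0.04,0,0,0]]},
)

```text
clock: 18.8
tool_pos: [0.5999, 0.0295, 0.1689]
eef_rot: [0.964, 0.268, -0.001, -0.0]
contact_force: [-0.8, 0.1, -1.5]
opening: 0.313
finger_force: 25.0
```

Request:
handwheel(
  moves={"increments":[[0,0,0,0.02,0,0,0],[0,0,0,0.04,0,0,0],[0,0,0,0.06,0,0,0],[0,0,0,0.06,0,0,0]]},
)

```text
clock: 19.2
tool_pos: [0.5998, 0.0295, 0.1659]
eef_rot: [0.964, 0.268, -0.001, -0.0]
contact_force: [-0.2, 0.9, -0.5]
opening: 0.313
finger_force: 25.0
```

In the tool's units: 0.008 m is 0.16, 0.006 m is 0.12.

Request:
handwheel(
  moves={"increments":[[0,0,0,0.04,0,0,0],[0,0,0,0.08,0,0,0],[0,0,0,0.12,0,0,0],[0,0,0,0.16,0,0,0],[0,0,0,0.16,0,0,0]]},
)

```text
clock: 19.7
tool_pos: [0.5997, 0.0296, 0.1577]
eef_rot: [0.964, 0.268, -0.001, -0.0]
contact_force: [0.3, -0.3, -1.2]
opening: 0.315
finger_force: 25.0
```

Request:
handwheel(
  moves={"increments":[[0,0,0,0.02,0,0,0],[0,0,0,0.04,0,0,0],[0,0,0,0.04,0,0,0]]},
)

```text
clock: 20.0
tool_pos: [0.6001, 0.0298, 0.156]
eef_rot: [0.964, 0.268, -0.0, -0.0]
contact_force: [0.8, 0.6, -0.9]
opening: 0.317
finger_force: 25.0
```

In the tool's units: 0.002 m is 0.04, 0.001 m is 0.02.

Request:
handwheel(
  moves={"increments":[[0,0,0,0.02,0,0,0],[0,0,0,0.04,0,0,0],[0,0,0,0.04,0,0,0]]},
)

```text
clock: 20.3
tool_pos: [0.6001, 0.0298, 0.154]
eef_rot: [0.964, 0.268, -0.0, -0.0]
contact_force: [1.4, 0.5, -0.8]
opening: 0.315
finger_force: 25.0
```

Request:
handwheel(
  moves={"increments":[[0,0,0,0.02,0,0,0],[0,0,0,0.04,0,0,0],[0,0,0,0.04,0,0,0]]},
)

```text
clock: 20.6
tool_pos: [0.6001, 0.0298, 0.152]
eef_rot: [0.963, 0.268, -0.0, -0.0]
contact_force: [0.9, 1.5, -1.0]
opening: 0.313
finger_force: 25.0
```

The cap has passed the pin without force, so the slots have engaged. I go the last bit down.

In the tool's units: 0.002 m is 0.04, 0.001 m is 0.02.

Request:
handwheel(
  moves={"increments":[[0,0,0,0.02,0,0,0],[0,0,0,0.04,0,0,0],[0,0,0,0.04,0,0,0]]},
)

```text
clock: 20.9
tool_pos: [0.6001, 0.0298, 0.15]
eef_rot: [0.964, 0.268, -0.0, -0.0]
contact_force: [0.5, 2.6, 0.0]
opening: 0.317
finger_force: 25.0
```

Request:
handwheel(
  moves={"increments":[[0,0,0,0.01,0,0,0],[0,0,0,0.02,0,0,0],[0,0,0,0.02,0,0,0]]},
)

```text
clock: 21.2
tool_pos: [0.6001, 0.0298, 0.1496]
eef_rot: [0.964, 0.268, -0.0, -0.0]
contact_force: [-0.7, 2.2, 4.6]
opening: 0.317
finger_force: 25.0
```

In the tool's units: -0.1 m is -2, -0.09 m is -1.8.

Request:
handwheel(
  moves={"increments":[[0.6,0,0,0,0,0,0],[0.6,0,0,0,0,0,0],[0.6,0,0,0,0,0,0],[0.6,0,0,0,0,0,0],[0.6,0,0,-0.2,0,0,0],[0.6,0,0,-1,0,0,0],[0.6,0,0,-1.8,0,0,0],[0.6,0,0,-2,0,0,0]]},
)

```text
clock: 22.0
tool_pos: [0.6027, 0.0299, 0.2542]
eef_rot: [0.964, 0.267, 0.004, 0.0]
contact_force: [0.4, 0.9, 0.6]
opening: 0.605
finger_force: 0.0
```

Request:
handwheel(
  moves={"increments":[[0.6,-0.8,0,0,0,0,0],[0.6,-1.6,0,0,0,0,0],[0.6,-2.4,0,0,0,0,0],[0.6,-3.2,0,0,0,0,0],[0.6,-3.2,0,0,0,0,0],[0.6,-3.2,0,0,0,0,0]]},
)

```text
clock: 22.6
tool_pos: [0.4629, -0.0534, 0.2496]
eef_rot: [0.964, 0.267, -0.0, 0.0]
contact_force: [-0.3, 0.2, 0.0]
opening: 0.601
finger_force: 0.0
```

```bash
python3 - <<'E'
from h import *
o=[]
for n,c in(('top',(140,220,267,347)),('side',(140,220,290,370))):
    r,d=snapshot(n);w=cloud(n,d);o.append(cv2.resize(r[c[0]:c[1],c[2]:c[3]],(390,390),interpolation=2))
    P=w[c[0]:c[1],c[2]:c[3]].reshape(-1,3);P=P[np.hypot(*(P[:,:2]-[.6,.03]).T)<.03];T=P[(P[:,2]>.155)&(P[:,2]<.18)]
    print(n,len(T),np.median(T[:,2]),((T.min(0)+T.max(0))/2)[:2])
cv2.imwrite('pics/z6.png',np.hstack(o)[...,::-1])
E
```

```text
top 215 0.16946554625028237 [0.59908624 0.02806415]
side 166 0.16860601923084767 [0.60061452 0.02800302]
```

View pics/z6.png

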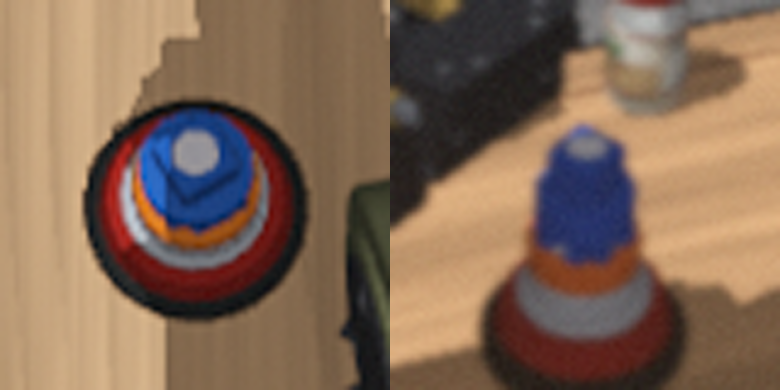

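The cap top measures 0.169 m, which is the height expected when fully home. The stack is upright and centred, at about (195,165) in the left crop, and the gripper is clear.

```bash
python3 -c "
from plant import finish_job
print(finish_job())"
```

```text
the job is handed in; nothing more can be done
None
```

The grinder is back together (burr ring, spacer, then cap fully home over the pin) and the job was handed in at about 23 s; the highest force I read while placing the parts was about 5 N, I kept clear of the jars, and no verdict was returned.

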